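Run a fingertip along a sample case's flip lids to snap them shut

ROBOT

A 6-joint arm with a two-finger parallel gripper is mounted at the origin on a cart in front of the work surface, level with it; the furniture and walls round the work are solid. World frame = base frame: x ahead of the robot, y to its left, z up, the work surface at z = 0. Lengths are in m, angles in degrees, forces in N, time in s.
With the tool pointing down it reaches from about 0.375 to 0.9 m from the base axis. Payload 3.1 kg.
Tool frame: the origin (TCP) lies at the very end of the fingers, on their centre line; the grasp point (between the pads) lies 19 mm behind it (grip_point_offset is the distance from the TCP to the grasp point, in m); y points along the fingers, x is the direction in which the jaws open and shut, and the axes are right-handed (so a half turn about y gives the same grasp; the last joint's range is limited). The gripper opens to 87 mm and grips with 3 to 60 N. Pads are 19 mm wide; open, the fingers measure 117 mm over their backs; the gripper's body (75 mm by 190 mm) begins 51 mm behind the grasp point.
Start: joints at [59.559, 30.224, 82.088, -0, 67.689, -10.227], TCP at [0.216, 0.586, 0.223] pointing down, gripper open.
Joint ranges: [-176.69, 176.69], [-43.24, 126.21], [12.49, 139.97], [-82, 262], [0, 151.66], [-163.58, 163.58]. Speed limits (degrees/s): [159.86, 159.86, 180, 180, 180, 180].

INTERFACE

Orientations are given as a 3x3 rotation matrix whose columns are the frame's x, y, z axes.
In Python, from rig import * gives the robot as it stands.
- The arm moves only by the tool send_rows, never from a script. Its argument "moves" is text: rows parted by semicolons, each of 5 numbers parted by spaces: the finger opening in mm, from 0 to 87, then the shift along the tool's x, y, z in mm, then the turn about the tool's y in degrees. In form: fingers dx dy dz yaw; .... A call has 1 to 20 rows; each row shifts and turns the commanded pose from where the row before left it, along the tool's axes as they then stand; what a row does not reach is not made up. A row lasts 1/12 s, in which the tool goes at most 41.7 mm and 7.16 degrees, less where a joint would pass 70% of its speed; a pose out of reach is approached as far as the arm can. A call is refused whole if a number of a shift passes 41.7 or a number of a turn 7.16, either way. A call with a gripper value outside its range is refused whole. The fingers move at their own pace and stop on an object; the grip force is fixed at half the most. Time passes only in rows, so rows that do not move let the fingers close. It gives the time, the measured TCP pose, the force and the opening at its end, in the units of the state.
- read_state(): the state, without advancing time (a new reading comes with each control period).
- capture(name): name is "side" or "top"; returns a dict with "image" (480x640x3 uint8, blue, green, red), "z_map" (480x640 float32, m along the optical axis (not along the pixel's ray), 0 where there is no reading), "mtx" (3x3 intrinsics, pixels), "origin" and "rotation" of the camera in the world. Camera axes: x right, y up, looking along -z (the intrinsics and any distortion apply to the point x, -y, -z); pixel columns grow to the right and rows downward; lengths in m; the calibration is good to about 2 mm. A picture is of the moment at which its call begins.
- hand_in(): hands the job in, once; it reports no verdict.
Trained networks look in a picture, given as the dict that the camera call returned (one of the last four; its "shot" number tells which), for a name from the list of things; names that differ only in an ending like _2 or _b are one class to them, and where a whole thing is asked for, a point or a joint stands for the part that bears it (a point fixed in the world has none). Each returns a list of dicts, best first, with "p" (0 to 1); they miss things now and then, are a little off and sometimes report something else, mostly with a low value. They report only what shows in the picture. A call takes as long as a camera call. They do not tell look-alikes from the thing itself.
- search_frame(picture, name): "bbox" ([left, top, right, bottom] in pixels, round what is visible of it).
- masks_of(picture, name): "region" (480x640 bool, what is visible of it) and "bbox" ([left, top, right, bottom] in pixels, round what is visible of it).
- mark_of(picture, name): "pixel" ([row, column] in pixels: a listed point, or the origin of a listed thing).
The state is a dict: "time_s": time; "joint_positions": joint angles; "qvel": joint speeds; "tau": joint torques, N m; "position": TCP position; "tcp_rot": TCP orientation; "force": force on the tool from outside, world axes, zero at the start; "moment": the same for the moment, N m; "opening": opening from 0.0 (shut) to 1.0 (fully open).
Only numpy, scipy, OpenCV 4.12 (cv2) and the standard library are available. Lean on these libraries where they do the work, as an engineer would, in place of code of your own. Each camera call takes 0.05 s, during which the arm holds its last target. There are 200 camera calls.

TASK

The five flip lids of the glaze sample case stand open and the chips are gathering dust. Run a fingertip lightly along the row, starting at the case's left end as the robot sees it, so that it folds the lids over and presses them shut one after another until every lid has snapped fully down. Only touch and press: do not pick up, tip or shove the case, do not lean hard on it, and leave everything around it where it is.

Things in the scene. Friction and masses are not known exactly. Their poses are not given: they have to be found in the camera images.
- sample_case: loose white plastic case of glaze chips on four rubber feet, about 0.9 kg: 54 mm deep (its x), 216 mm long (its y), 30 mm high. Origin at the centre of its underside, z up; +y points to the robot's left, yaw within 0.35 rad. Five pockets 42 mm apart along y, each with a blue flip lid hinged at its left (+y) edge on a line along x: an open lid stands up and folds shut to the right (-y)
- lid_1 (a joint): angle of lid 1 (1 leftmost, at the +y end; 5 rightmost): 0 is snapped shut, 1.57 upright, 2.05 leaning back to the left on its stop. All lids are alike. A lid is 51 mm wide and 36 mm long from hinge to free edge, and stays where it is left (hinge friction 0.005 N m)
- lid_2 (a joint): angle of lid 2 (1 leftmost, at the +y end; 5 rightmost): 0 is snapped shut, 1.57 upright, 2.05 leaning back to the left on its stop. All lids are alike. Snap: a sprung catch resists with about 2 N at the free edge from 5.5 mm above shut (more force nearer the hinge); from 2.5 mm down the lid pulls itself shut and stays
- lid_3 (a joint): angle of lid 3 (1 leftmost, at the +y end; 5 rightmost): 0 is snapped shut, 1.57 upright, 2.05 leaning back to the left on its stop. All lids are alike. Upper face: rises gently from the hinge to a ridge beside the free edge, so a fingertip sliding over it towards -y presses the lid down
- lid_4 (a joint): angle of lid 4 (1 leftmost, at the +y end; 5 rightmost): 0 is snapped shut, 1.57 upright, 2.05 leaning back to the left on its stop. All lids are alike.
- lid_5 (a joint): angle of lid 5 (1 leftmost, at the +y end; 5 rightmost): 0 is snapped shut, 1.57 upright, 2.05 leaning back to the left on its stop. All lids are alike.
- lid_1_hinge (a point): midpoint of the hinge line of lid 1, on the case, 28.5 mm above the bench. With lid 1 shut, the top of its ridge is 32.5 mm from this point towards the case's -y and 4.25 mm higher (32.7 mm above the bench), the same for all lids; that ridge is the highest part of a shut lid
- lid_1_ridge (a point): middle of the top of lid 1's ridge by its free edge; it moves with the lid
- lid_2_hinge (a point): midpoint of the hinge line of lid 2, on the case, 28.5 mm above the bench
- lid_2_ridge (a point): middle of the top of lid 2's ridge by its free edge; it moves with the lid
- lid_3_hinge (a point): midpoint of the hinge line of lid 3, on the case, 28.5 mm above the bench
- lid_3_ridge (a point): middle of the top of lid 3's ridge by its free edge; it moves with the lid
- lid_4_hinge (a point): midpoint of the hinge line of lid 4, on the case, 28.5 mm above the bench
- lid_4_ridge (a point): middle of the top of lid 4's ridge by its free edge; it moves with the lid
- lid_5_hinge (a point): midpoint of the hinge line of lid 5, on the case, 28.5 mm above the bench
- lid_5_ridge (a point): middle of the top of lid 5's ridge by its free edge; it moves with the lid
- red_jar: dark red jar with a black cap, 52 mm across, 70 mm tall; origin at the centre of its underside. Leave alone
- yellow_jar: yellow jar with a blue cap, 57 mm across, 76 mm tall; origin at the centre of its underside. Leave alone
- yellow_tile: upright yellow glazed test tile on a white foot, 37 x 25 x 76 mm; origin under its centre. Leave alone
- kiln_ring: flat cream ceramic ring, 68 mm across, 12 mm high; origin under its centre. Leave alone
- eraser: white eraser, 22 x 56 x 12 mm; origin under its centre. Leave alone
- scoop: small steel scoop, 46 x 138 x 36 mm; origin under its centre. Leave alone
Not all that is in view belongs to the job. Of the things that look like the sample_case, the larger one is meant.

How it is judged:
By the outcome, as a careful person would: the job done as asked, in the order asked, and still so for the second after the job is handed in, with the robot touching nothing.
It also fails if it takes over 45 s, if anything falls off the work surface, if the arm or the gripper's body presses on something with over 40 N, if the wrist force passes 120 N, or if a joint passes its speed limit or range.

## Working session

There is one attempt and no reset: what is moved stays moved. The work goes in short steps, Python scripts to look and compute and a tool call to move; the robot and the scene stay as the last step left them, time stands still between calls to the robot, and variables do not carry over. Pictures are saved under pics/ and viewed, about 8 in all and at most 12, crops included, and the job is handed in when it is done.

Besides the shell and the picture viewer there is one more tool, called after ">>>" by a JSON object that holds its "fn" and its "kwargs". send_rows: Moves the arm, as the interface text tells. Its arguments: {"type":"object","properties":{"moves":{"type":"string"}},"required":["moves"]}

```bash
mkdir -p pics; ls
cat > h.py <<'E'
from rig import *
import numpy as np, cv2
def ray(p,px):  # px row,col
    uv=np.array([[[px[1],px[0]]]],float)
    d=p.get('dist',None)
    x,y=cv2.undistortPoints(uv,p['mtx'],d)[0,0]
    return np.array(p['origin']),np.array(p['rotation'])@np.array([x,-y,-1.])
def at_z(p,px,z):
    o,d=ray(p,px); return o+d*(z-o[2])/d[2]
def cloud(p):
    z=p['z_map']; r,c=np.mgrid[:480,:640]
    uv=np.stack([c,r],-1).reshape(-1,1,2).astype(float)
    xy=cv2.undistortPoints(uv,p['mtx'],p.get('dist',None)).reshape(480,640,2)
    P=np.dstack([xy[...,0]*z,-xy[...,1]*z,-z])
    W=P@np.array(p['rotation']).T+np.array(p['origin']); W[z==0]=np.nan
    return W
E
python3 - <<'E'
from h import *
s=read_state(); print({k:np.round(v,3).tolist() for k,v in s.items()})
for n in('side','top'):
    p=capture(n); print(n,p.keys(),p['origin'],np.round(p['rotation'],3).tolist(),p['mtx'].tolist())
    cv2.imwrite(f'pics/{n}0.png',p['image'])
    W=cloud(p)
    for q in ['sample_case']:
        for d in masks_of(p,q): 
            print(q,d['p'],d['bbox'],np.nanmedian(W[d['region']],0).round(3),d['region'].sum())
    for q in ['lid_1_hinge','lid_1_ridge']:
        for d in mark_of(p,q):
            r,c=map(int,d['pixel']); print(q,round(d['p'],2),np.round(d['pixel'],1),at_z(p,d['pixel'],.0285).round(4), W[r,c].round(4))
E
```

```text
pics
{'time_s': 0.0, 'joint_positions': [59.555, 30.279, 82.155, -0.002, 67.687, -10.227], 'qvel': [0.077, -0.057, 0.002, -0.051, -0.021, -0.06], 'tau': [-0.0, -44.004, -17.66, 0.063, 0.058, -0.0], 'position': [0.216, 0.586, 0.222], 'tcp_rot': [[0.346, -0.001, -0.938], [0.938, -0.002, 0.346], [-0.002, -1.0, 0.0]], 'force': [-0.008, 0.741, -0.478], 'moment': [-0.054, 0.025, -0.001], 'opening': 1.0}
side dict_keys(['image', 'z_map', 'mtx', 'origin', 'rotation', 'shot']) [0.38281652 1.23323374 1.17749567] [[-0.996, 0.071, -0.055], [-0.088, -0.653, 0.752], [0.017, 0.754, 0.657]] [[624.4398190094324, 0.0, 314.68043326556324], [0.0, 624.4398190094324, 225.86981209269092], [0.0, 0.0, 1.0]]
sample_case 0.81 [267.3, 125.2, 294.0, 156.8] [ 0.64  -0.526  0.02 ] 370
sample_case 0.61 [269.1, 211.5, 299.8, 272.4] [0.556 0.011 0.046] 1284
lid_1_hinge 0.82 [127.1 284.4] [ 0.6277 -0.5844  0.0285] [ 0.6307 -0.5961  0.0214]
lid_1_hinge 0.6 [264.3 278.8] [0.5592 0.0793 0.0285] [0.5633 0.0663 0.0165]
lid_1_ridge 0.82 [256.6 280.6] [0.5583 0.05   0.0285] [0.5552 0.0808 0.0604]
lid_1_ridge 0.49 [128.8 284.7] [ 0.6254 -0.5738  0.0285] [ 0.6301 -0.5916  0.0202]
top dict_keys(['image', 'z_map', 'mtx', 'origin', 'rotation', 'shot']) [ 0.22842372 -0.06398208  1.23511323] [[-0.019, 0.982, -0.187], [-1.0, -0.017, 0.009], [0.005, 0.187, 0.982]] [[444.4552124860266, 0.0, 321.16751704562785], [0.0, 444.4552124860266, 237.16925906702278], [0.0, 0.0, 1.0]]
sample_case 0.91 [450.1, 155.5, 503.4, 189.0] [ 0.648 -0.524  0.02 ] 814
sample_case 0.9 [267.4, 187.3, 338.3, 210.6] [ 0.559 -0.025  0.012] 1585
lid_1_hinge 0.91 [177.3 501.3] [ 0.6228 -0.5901  0.0285] [ 0.6259 -0.5922  0.0218]
lid_1_hinge 0.57 [202.7 266.6] [0.5596 0.0764 0.0285] [0.5526 0.0742 0.0615]
lid_1_ridge 0.5 [176.7 492.5] [ 0.625  -0.5652  0.0285] [ 0.6309 -0.5687  0.0169]
lid_1_ridge 0.42 [195.5 265.5] [0.5806 0.0796 0.0285] [0.5729 0.0772 0.0599]
```

Run:
```python
from h import *
a=cv2.imread('pics/side0.png')[90:360,180:420]; b=cv2.imread('pics/top0.png')
cv2.imwrite('pics/c1.png',np.hstack([cv2.resize(a,(533,600),interpolation=2)]))
cv2.imwrite('pics/c2.png',cv2.resize(b[120:270,220:520],(800,400),interpolation=2))
p=capture('top');W=cloud(p)
q=capture('side');V=cloud(q)
for nm,W in(('top',W),('side',V)):
    X=W.reshape(-1,3); m=(abs(X[:,0]-.56)<.08)&(abs(X[:,1]+.02)<.16)&(X[:,2]>.02)&(X[:,2]<.034)
    (c,s,a)=cv2.minAreaRect((X[m,:2]*1000).astype(np.float32)); print(nm,m.sum(),c,s,a)
    m2=(abs(X[:,0]-.56)<.08)&(abs(X[:,1]+.02)<.16)&(X[:,2]>.04)
    Y=X[m2]; print(Y.min(0).round(3),Y.max(0).round(3))
for n in ['red_jar','yellow_jar','yellow_tile','kiln_ring','eraser','scoop']:
    for P in(p,):
        for d in mark_of(P,n)[:2]: print(n,round(d['p'],2),np.round(d['pixel']),at_z(P,d['pixel'],0).round(3))
```

```text
top 291 (560.833984375, -28.025245666503906) (56.73578643798828, 212.8557891845703) 0.5081338882446289
[ 0.48  -0.18   0.041] [0.586 0.14  0.847]
side 233 (558.5624389648438, -20.558021545410156) (55.36176681518555, 212.71136474609375) 0.560524582862854
[ 0.529 -0.105  0.04 ] [0.585 0.085 0.071]
red_jar 0.8 [261. 177.] [0.403 0.328 0.   ]
yellow_jar 0.58 [230. 173.] [0.492 0.343 0.   ]
yellow_tile 0.43 [257. 373.] [ 0.406 -0.221  0.   ]
kiln_ring 0.74 [268. 257.] [0.38  0.105 0.   ]
eraser 0.72 [301. 394.] [ 0.281 -0.271  0.   ]
eraser 0.29 [196. 306.] [ 0.584 -0.034  0.   ]
scoop 0.63 [281. 209.] [0.347 0.239 0.   ]
```

View pics/c1.png

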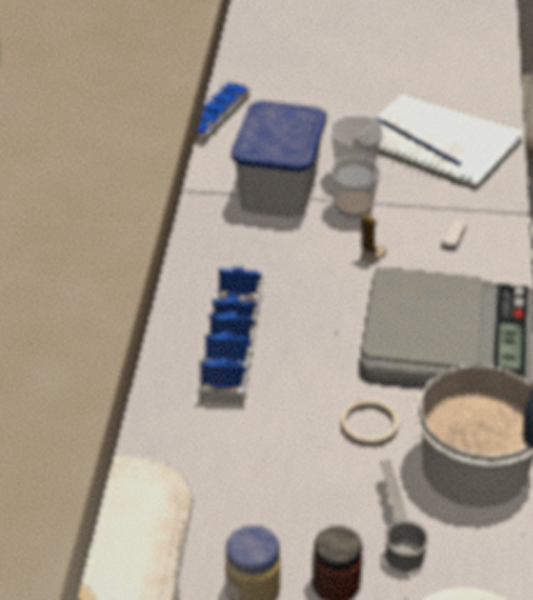

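View pics/c2.png

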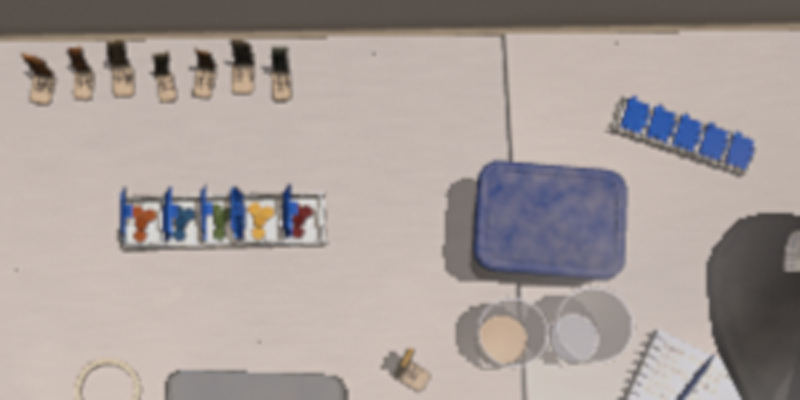

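The larger, open case at top-view pixel (303, 199) is the one meant, at roughly x 0.559, y -0.024, yaw about 0. The small closed one at (477, 172), near y -0.53, is the look-alike. The crops confirm both. I'll turn the jaws across the row, close them, and move to above the left end.

>>> {"fn": "send_rows", "kwargs": {"moves": "0 0 0 0 7; 0 0 0 0 7; 0 0 0 0 7; 0 0 0 0 7; 0 0 0 0 7; 0 0 0 0 7; 0 0 0 0 7; 0 0 0 0 7; 0 0 0 0 7; 0 0 0 0 6.75; 0 0 0 0 0"}}

```text
time_s: 1.72
position: [0.2159, 0.5865, 0.2226]
tcp_rot: [[1.0, 0.0, 0.001], [-0.001, 0.0, 1.0], [0.0, -1.0, 0.0]]
force: [-0.1, -0.0, -0.2]
opening: 0.252
```

>>> {"fn": "send_rows", "kwargs": {"moves": "0 22.9 0 -31.1 0; 0 22.9 0 -31.1 0; 0 22.9 0 -31.1 0; 0 22.9 0 -31.1 0; 0 22.9 0 -31.1 0; 0 22.9 0 -31.1 0; 0 22.9 0 -31.1 0; 0 22.9 0 -31.1 0; 0 22.9 0 -31.1 0; 0 22.9 0 -31.1 0; 0 22.9 0 -31.1 0; 0 22.9 0 -31.1 0; 0 22.9 0 -31.1 0; 0 22.9 0 -31.1 0; 0 22.9 0 -31.1 0; 0 0 0 0 0; 0 0 0 0 0"}}

```text
time_s: 3.13
position: [0.561, 0.1183, 0.2225]
tcp_rot: [[1.0, 0.0, 0.001], [-0.001, 0.0, 1.0], [0.0, -1.0, 0.0]]
force: [-0.1, -0.5, 0.9]
opening: 0.003
```

>>> {"fn": "send_rows", "kwargs": {"moves": "0 -0.3 30 0.7 0; 0 -0.3 30 0.7 0; 0 -0.3 30 0.7 0; 0 -0.3 30 0.7 0; 0 0 30 0 0; 0 0 20 0 0; 0 0 12 0 0; 0 0 0 0 0; 0 0 0 0 0"}}

```text
time_s: 3.88
position: [0.5581, 0.1239, 0.0406]
tcp_rot: [[1.0, -0.001, -0.002], [0.002, 0.0, 1.0], [-0.001, -1.0, 0.0]]
force: [0.1, 0.6, 0.7]
opening: 0.004
```

Run:
```python
from h import *
print(read_state()['position'].round(4) if hasattr(read_state()['position'],'round') else read_state()['position'])
p=capture('top');q=capture('side')
a=cv2.resize(p['image'][150:260,210:370],(800,550),interpolation=2)
b=cv2.resize(q['image'][180:320,220:340],(514,600),interpolation=2)
cv2.imwrite('pics/t1.png',a);cv2.imwrite('pics/s1.png',b)
```

```text
[0.5581 0.1239 0.0406]
```

View pics/t1.png

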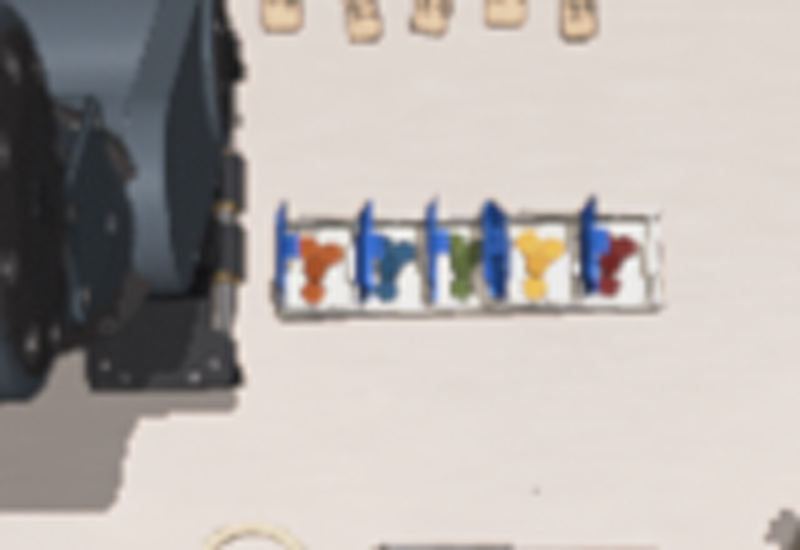

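View pics/s1.png

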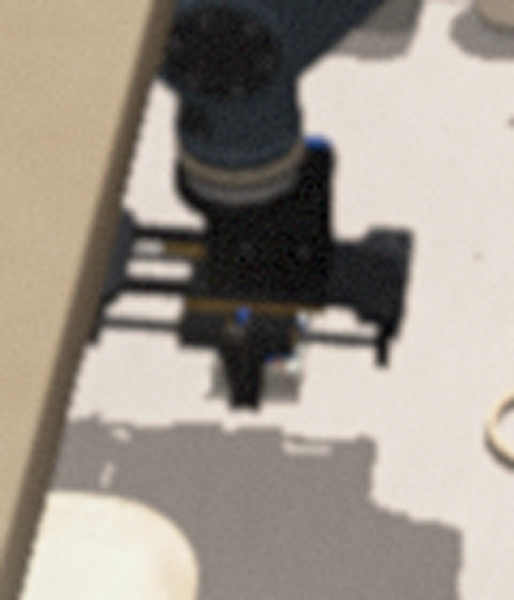

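The picture shows the closed fingertip left of the case, in line with it, and all five lids open (blue edges at x≈283, 365, 433, 495 and 590 in the top crop). I'll lower it to z≈34 mm and sweep over lid 1.

>>> {"fn": "send_rows", "kwargs": {"moves": "0 0 6.5 0 0; 0 0 0 -4 0; 0 0 0 -4 0; 0 0 0 -4 0; 0 0 0 -4 0; 0 0 0 -4 0; 0 0 0 -4 0; 0 0 0 -4 0; 0 0 0 -4 0; 0 0 0 -4 0; 0 0 0 -4 0; 0 0 0 -4 0; 0 0 0 -4 0; 0 0 0 -4 0; 0 0 0 -4 0; 0 0 0 -4 0"}}

```text
time_s: 5.32
position: [0.5587, 0.0628, 0.0342]
tcp_rot: [[1.0, 0.0, -0.001], [0.001, 0.0, 1.0], [0.0, -1.0, 0.0]]
force: [-0.7, 0.6, 1.2]
opening: 0.007
```

>>> {"fn": "send_rows", "kwargs": {"moves": "0 0 0 -3 0; 0 0 0 -3 0; 0 0 0 -3 0"}}

```text
time_s: 5.57
position: [0.5585, 0.0535, 0.034]
tcp_rot: [[1.0, -0.0, -0.001], [0.001, -0.0, 1.0], [-0.0, -1.0, -0.0]]
force: [-0.6, -0.1, -0.9]
opening: 0.005
```

>>> {"fn": "send_rows", "kwargs": {"moves": "0 0 0 -3 0; 0 0 0 -3 0"}}

```text
time_s: 5.73
position: [0.5585, 0.0476, 0.034]
tcp_rot: [[1.0, -0.0, -0.001], [0.001, -0.0, 1.0], [-0.0, -1.0, -0.0]]
force: [0.3, 0.6, -0.6]
opening: 0.006
```

>>> {"fn": "send_rows", "kwargs": {"moves": "0 0 -20 0 0; 0 0 -20 10 0; 0 0 0 25 0; 0 0 0 25 0; 0 0 0 25 0; 0 0 0 0 0"}}

```text
time_s: 6.23
position: [0.5582, 0.1366, 0.0743]
tcp_rot: [[1.0, 0.001, -0.004], [0.004, 0.001, 1.0], [0.001, -1.0, 0.001]]
force: [0.5, -0.3, -0.3]
opening: 0.007
```

Run:
```python
from h import *
print(read_state()['position'])
p=capture('top')
W=cloud(p)
for y in np.arange(.09,-.14,-.006):
    m=(abs(W[...,0]-.56)<.022)&(abs(W[...,1]-y)<.004)
    print(round(y,3),np.round(np.nanpercentile(W[...,2][m],[10,50,90]),3) if m.any() else None,end=' ')
a=cv2.resize(p['image'][170:230,250:360],(800,436),interpolation=2)
cv2.imwrite('pics/t2.png',a)
```

```text
[0.55818064 0.13657919 0.07433535]
0.09 [-0.001  0.444  0.844] 0.084 [0.001 0.44  0.844] 0.078 [0.033 0.412 0.844] 0.072 [0.029 0.394 0.845] 0.066 [0.029 0.843 0.845] 0.06 [0.03  0.843 0.845] 0.054 [0.03  0.843 0.845] 0.048 [0.03  0.843 0.845] 0.042 [0.026 0.843 0.845] 0.036 [0.028 0.844 0.845] 0.03 [0.049 0.843 0.845] 0.024 [0.008 0.064 0.845] 0.018 [0.01  0.843 0.845] 0.012 [0.005 0.843 0.845] 0.006 [0.005 0.843 0.845] -0.0 [0.004 0.843 0.845] -0.006 [0.028 0.844 0.845] -0.012 [0.006 0.843 0.844] -0.018 [0.008 0.843 0.845] -0.024 [0.008 0.843 0.845] -0.03 [0.006 0.843 0.845] -0.036 [0.006 0.843 0.845] -0.042 [0.045 0.454 0.845] -0.048 [0.011 0.843 0.845] -0.054 [0.005 0.843 0.845] -0.06 [0.005 0.429 0.845] -0.066 [0.008 0.843 0.845] -0.072 [0.006 0.843 0.845] -0.078 [0.005 0.843 0.845] -0.084 [0.005 0.842 0.845] -0.09 [0.026 0.063 0.845] -0.096 [0.059 0.065 0.845] -0.102 [0.011 0.843 0.845] -0.108 [0.009 0.843 0.844] -0.114 [0.006 0.842 0.844] -0.12 [0.004 0.842 0.844] -0.126 [0.005 0.027 0.844] -0.132 [0.006 0.843 0.845] -0.138 [-0.002  0.843  0.845]
```

View pics/t2.png

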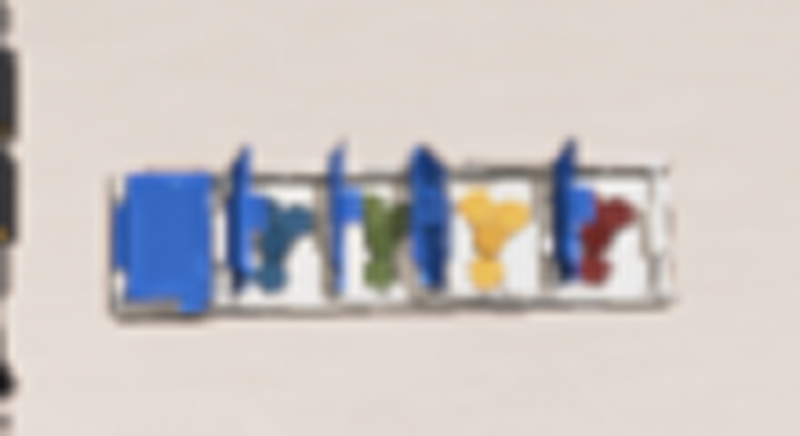

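Lid 1 lies flat and shut, with its depth at about 30 mm. The other lids still stand and the case hasn't moved (left edge still at column 265). I'll continue the sweep.

>>> {"fn": "send_rows", "kwargs": {"moves": "0 0 0 -25 0; 0 0 0 -25 0; 0 0 0 -25 0; 0 0 0 -5 0; 0 0 20 0 0; 0 0 15 0 0; 0 0 5 0 0; 0 0 0 -4 0; 0 0 0 -4 0; 0 0 0 -4 0; 0 0 0 -4 0; 0 0 0 -4 0; 0 0 0 -4 0; 0 0 0 -4 0; 0 0 0 -4 0; 0 0 0 -4 0; 0 0 0 -4 0; 0 0 0 -4 0"}}

```text
time_s: 7.78
position: [0.5585, 0.0084, 0.034]
tcp_rot: [[1.0, -0.0, -0.001], [0.001, -0.0, 1.0], [-0.0, -1.0, -0.0]]
force: [0.7, 0.1, -0.2]
opening: 0.005
```

>>> {"fn": "send_rows", "kwargs": {"moves": "0 0 0 -4 0; 0 0 0 -4 0; 0 0 0 -4 0; 0 0 0 -4 0; 0 0 0 -4 0; 0 0 0 -4 0; 0 0 0 -4 0; 0 0 0 -4 0; 0 0 0 -4 0; 0 0 0 -4 0"}}

```text
time_s: 8.62
position: [0.5586, -0.0315, 0.034]
tcp_rot: [[1.0, -0.0, -0.001], [0.001, -0.0, 1.0], [-0.0, -1.0, -0.0]]
force: [-0.1, 0.3, 0.4]
opening: 0.004
```

>>> {"fn": "send_rows", "kwargs": {"moves": "0 0 0 -4 0; 0 0 0 -4 0; 0 0 0 -4 0; 0 0 0 -4 0; 0 0 0 -4 0; 0 0 0 -4 0; 0 0 0 -4 0; 0 0 0 -4 0; 0 0 0 -4 0; 0 0 0 -4 0"}}

```text
time_s: 9.45
position: [0.5587, -0.0716, 0.034]
tcp_rot: [[1.0, 0.0, -0.001], [0.001, -0.0, 1.0], [0.0, -1.0, -0.0]]
force: [-0.0, -0.4, -0.1]
opening: 0.01
```

>>> {"fn": "send_rows", "kwargs": {"moves": "0 0 0 -4 0; 0 0 0 -4 0; 0 0 0 -4 0; 0 0 0 -4 0; 0 0 0 -4 0; 0 0 0 -4 0; 0 0 0 -4 0; 0 0 0 -4 0; 0 0 0 -4 0; 0 0 0 -4 0; 0 0 0 -4 0; 0 0 0 -4 0; 0 0 0 -4 0; 0 0 0 -4 0; 0 0 0 0 0"}}

```text
time_s: 10.7
position: [0.5589, -0.128, 0.0341]
tcp_rot: [[1.0, 0.001, 0.0], [-0.0, -0.0, 1.0], [0.001, -1.0, -0.0]]
force: [-0.3, -0.9, -0.8]
opening: 0.006
```

Now I'll lift straight up, back off to the left, and look.

>>> {"fn": "send_rows", "kwargs": {"moves": "0 0 -30 0 0; 0 0 -40 0 0; 0 0 -40 0 0; 0 0 0 41 0; 0 0 0 41 0; 0 0 0 41 0; 0 0 0 41 0; 0 0 0 41 0; 0 0 0 41 0; 0 0 0 41 0; 0 0 0 0 0; 0 0 0 0 0"}}

```text
time_s: 11.7
position: [0.5578, 0.1624, 0.144]
tcp_rot: [[1.0, -0.0, -0.006], [0.006, -0.0, 1.0], [-0.0, -1.0, -0.0]]
force: [1.0, -0.7, 0.1]
opening: 0.004
```

Run:
```python
from h import *
print(read_state()['position'])
p=capture('top');q=capture('side')
for P in(p,q):
    W=cloud(P); m0=(abs(W[...,0]-.56)<.022)&(W[...,2]<.1)
    for i in range(5):
        h=.078-.042*i
        print(i+1,[float(np.round(np.nanmedian(W[...,2][m0&(abs(W[...,1]-h+d)<.004)])*1000,1)) for d in(.006,.014,.022,.030)],np.nanmax(W[...,2][m0&(W[...,1]<h)&(W[...,1]>h-.04)]).round(4))
cv2.imwrite('pics/t3.png',cv2.resize(p['image'][170:230,250:360],(800,436),interpolation=2))
cv2.imwrite('pics/s3.png',cv2.resize(q['image'][195:285,240:330],(600,600),interpolation=2))
```

```text
[0.55778398 0.16242893 0.14397234]
1 [29.3, 31.8, 30.7, 32.4] 0.038
2 [29.4, 30.3, 31.9, 32.1] 0.0401
3 [29.3, 30.7, 31.3, 32.1] 0.0385
4 [29.9, 30.9, 31.1, 32.8] 0.0379
5 [30.0, 30.6, 31.0, 32.5] 0.0369
1 [29.1, 31.4, 31.1, 33.5] 0.0413
2 [31.6, 32.5, 31.8, 31.3] 0.0396
3 [28.2, 28.8, 6.6, 36.1] 0.0368
4 [30.1, nan, 8.3, nan] 0.0314
  return np.nanmean(a, axis, out=out, keepdims=keepdims)
Traceback (most recent call last):
ValueError: zero-size array to reduction operation fmax which has no identity
```

Run:
```python
from h import *
p=capture('top')
cv2.imwrite('pics/t4.png',cv2.resize(p['image'][120:330,200:480],(800,600),interpolation=2))
W=cloud(p);X=W.reshape(-1,3); m=(abs(X[:,0]-.56)<.08)&(abs(X[:,1]+.02)<.16)&(X[:,2]>.02)&(X[:,2]<.034)
print(cv2.minAreaRect((X[m,:2]*1000).astype(np.float32)))
```

```text
((559.5084838867188, -27.909194946289062), (57.689048767089844, 213.4923095703125), 0.330260694026947)
```

View pics/t4.png

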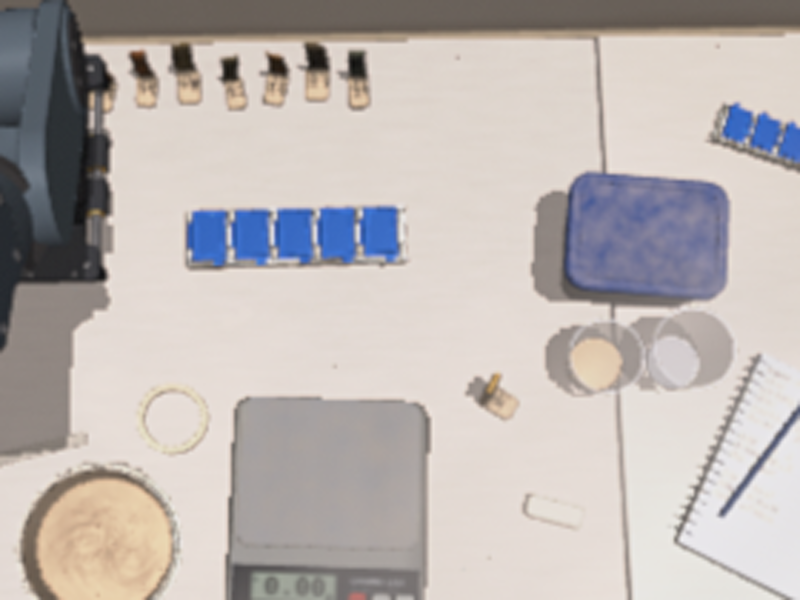

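The picture shows all five lids flat (crop x 208 to 382, y 235). The case is in place and its surroundings are undisturbed.

```bash
python3 -c "
from h import *
print(hand_in())"
```

```text
the job is handed in; nothing more can be done
None
```

All five lids of the larger, open case are folded over and look fully shut, and the job is handed in. I ran the closed fingertip along the row from left to right at about 34 mm height, stopping after lid 1 to check that it had shut. The whole job took about 12 s.

**Lids:** in the last top view each lid rises from about 29–30 mm near the hinge to 32–33 mm near the ridge. That matches a shut lid (28.5 to 32.7 mm), and all five are alike.

**Case and surroundings:** the case outline stayed within about 1.5 mm and 0.2° of where it started, which is within measuring noise. The things in that view look undisturbed. The jars and the scoop were outside it, and I did not check them again.

**Forces:** the readings between moves stayed around 1 N.

**Checks that failed or disagreed:** the side camera's height check gave unusable readings on lids 3 and 4, and that script then stopped before reaching lid 5. The side view therefore supports only lids 1 and 2. For lids 3 to 5, "shut" rests on the top view alone.

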